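# Size a copper pipe offcut in the hole gauge

## Robot

A 6-joint arm with a two-finger parallel gripper is mounted at the origin on the work surface. World frame = base frame: x ahead of the robot, y to its left, z up, the work surface at z = 0. Lengths are in m, angles in rad, forces in N, time in s.
With the tool pointing down it reaches from about 0.375 to 0.75 m from the base axis. Payload 9 kg.
Tool frame: the origin (TCP) lies at the very end of the fingers, on their centre line; the grasp point (between the pads) lies 19 mm behind it; z points along the fingers, y is the line along which they close (so a half turn about z gives the same grasp; the last joint's range is limited). The gripper opens to 85 mm and grips with 20 to 120 N. Pads are 22 mm wide; open, the fingers measure 114 mm over their backs; the gripper's body (76 mm by 85 mm) begins 54 mm behind the grasp point. The pads swing forward as they close: fully open they stand 13 mm farther back than shut.
Start: joints at [-1.424, 0.104, 0.097, 1.564, 0, 1.353], TCP at [0.214, -0.561, 0.231] pointing down, gripper open.
Joint ranges: [-2.99, 2.99], [-0.84, 1.86], [-1.1, 1.16], [-1.84, 2.11], [-1.51, 1.56], [-3.14, 3.14]. Speed limits (rad/s): [2.22, 2.22, 2.57, 3.14, 3.14, 3.14].

## Interface

Orientations are given as a rotation vector (axis times angle).
In Python, from cell import r gives the robot as it stands.
- The arm moves only by the tool move_arm, never from a script. Its argument "steps" is a list of rows, each a list of 7 numbers: the shift along the world's x, y, z in mm, then the turn, a rotation vector about the world's x, y, z in rad, then the finger opening in mm, from 0 to 85.4. A call has 1 to 10 rows; each row shifts and turns the commanded pose from where the row before left it; what a row does not reach is not made up. A row lasts 1/12 s, in which the tool goes at most 41.7 mm and 7.16 degrees, less where a joint would pass 70% of its speed; a pose out of reach is approached as far as the arm can. A call is refused whole if a number of a shift passes 41.7 or a number of a turn 0.125, either way. A call with a gripper value outside its range is refused whole. The fingers move at their own pace and stop on an object; the grip force is fixed at half the most. Time passes only in rows, so rows that do not move let the fingers close. It gives the time, the measured TCP pose, the force, the opening and the grip force at its end, in the units of the state.
- r.get_state(): the state, without advancing time (a new reading comes with each control period).
- r.read_camera(name): name is "side" or "top"; returns the picture (384x512x3 uint8, red, green, blue); there is no depth.
- r.calibration(name): a dict with "vertical_fov" (degrees; the focal length in pixels is half the picture's height over the tangent of half this angle, whatever the lens; pixels are square), "cx", "cy" (the principal point, pixels), "rvec" (rotation vector, rad) and "tvec" (3), from world to camera coordinates, as OpenCV has them. Camera axes: x right, y down, z forward; pixel columns grow to the right and rows downward; lengths in m; the calibration is good to about 2 mm. A picture is of the moment at which its call begins. calibration takes no time and is no camera call.
- r.finish_job(): hands the job in; it is judged then, once.
Trained networks look in the newest picture that a camera, given by its name, has taken for a name from the list of things; names that differ only in an ending like _2 or _b are one class to them, and where a whole thing is asked for, a point or a joint stands for the part that bears it (a point fixed in the world has none). Each returns a list of dicts, best first, with "confidence" (0 to 1); they miss things now and then, are a little off and sometimes report something else, mostly with a low value. They report only what shows in the picture. A call takes as long as a camera call. They do not tell look-alikes from the thing itself.
- r.search_frame(camera, target): "box" ([left, top, width, height] in pixels, round what is visible of it).
- r.masks_of(camera, target): "region" (384x512 bool, what is visible of it) and "box" ([left, top, width, height] in pixels, round what is visible of it).
- r.tip_of(camera, target): "location" ([column, row] in pixels: a listed point, or the origin of a listed thing).
The state is a dict: "t": time; "joint_pos": joint angles; "qvel": joint speeds; "tau": joint torques, N m; "tcp_pos": TCP position; "ee_rot": TCP orientation; "ft_force": force on the tool from outside, world axes, zero at the start; "wrist_torque": the same for the moment, N m; "grip_width": finger opening in m; "grasp_force": force on a finger pad.
Only numpy, scipy, OpenCV 4.12 (cv2) and the standard library are available. Lean on these libraries where they do the work, as an engineer would, in place of code of your own. Each camera call takes 0.05 s, during which the arm holds its last target. There are 200 camera calls.

## Task

Find the size of the copper pipe offcut standing on the cork coaster with the hole gauge: push it down through the largest hole until its foot shows beneath the plate, draw it out and step down one hole at a time in the same way until a hole refuses it, resting it squarely on that hole and pressing only gently, so that neither pipe nor gauge is bruised. Then lower it through the smallest hole that let it pass and leave it standing there upright on the gauge's base. Leave the two other offcuts in their tub and everything else where it is.

Things in the scene. Friction and masses are not known exactly. Their poses are not given: they have to be found in the camera images.
- gauge: hole gauge, fixed: bright plate 60 x 176 x 8 mm, top face 60 mm above the table, on end cheeks over a blue base 84 x 188 mm with its top at 6 mm. Four through holes in a row along its y, 42 mm apart, largest at +y, one to four dots at their -x side. An offcut has 1 mm of play in its own hole, the next smaller refuses it. Rigid; 25 N on it is too much. Origin: centre of underside, z up
- hole25 (a point): centre of the mouth (on the plate's top face) of the largest hole of the gauge, 26 mm in diameter, right through the 8 mm plate, sharp-edged; z up along the hole
- hole20 (a point): centre of the mouth (on the plate's top face) of the second-largest hole of the gauge, 21 mm in diameter, right through the 8 mm plate, sharp-edged; z up along the hole
- hole16 (a point): centre of the mouth (on the plate's top face) of the third-largest hole of the gauge, 17 mm in diameter, right through the 8 mm plate, sharp-edged; z up along the hole
- hole12 (a point): centre of the mouth (on the plate's top face) of the smallest hole of the gauge, 13 mm in diameter, right through the 8 mm plate, sharp-edged; z up along the hole
- offcut_a_mid (a point): copper pipe offcut: rod 120 mm long, 40 to 110 g, end edges deburred 0.5 mm, standing on a floor 3 mm above the table. Diameter 25, 20 or 16 mm: the three offcuts differ, which is which is not told. The one on the coaster is to be gauged; the two in the tub stay. Point: its centre, 60 mm above the foot, z along the pipe. Grip it some 30 mm higher: in the gauge its upper 66 mm stick out
- offcut_b_mid (a point): copper pipe offcut: rod 120 mm long, 40 to 110 g, end edges deburred 0.5 mm, standing on a floor 3 mm above the table. Diameter 25, 20 or 16 mm: the three offcuts differ, which is which is not told. The one on the coaster is to be gauged; the two in the tub stay. Point: its centre, 60 mm above the foot, z along the pipe. Grip it some 30 mm higher: in the gauge its upper 66 mm stick out
- offcut_c_mid (a point): copper pipe offcut: rod 120 mm long, 40 to 110 g, end edges deburred 0.5 mm, standing on a floor 3 mm above the table. Diameter 25, 20 or 16 mm: the three offcuts differ, which is which is not told. The one on the coaster is to be gauged; the two in the tub stay. Point: its centre, 60 mm above the foot, z along the pipe. Grip it some 30 mm higher: in the gauge its upper 66 mm stick out
- coaster: round cork coaster, 80 mm across, 3 mm thick, fixed; the offcut to be gauged starts on it, within 12 mm of its centre. Origin at the centre of its underside
- tub: white tub with a blue rim, 150 x 100 mm, 55 mm high, fixed; the two other offcuts stand in it, about 60 mm apart along its x axis. Origin at the centre of its underside
- elbow: bystander: brass compression elbow, two arms of 40 mm with hexagon nuts, lying; origin under its corner
- tape_reel: bystander: white and blue reel of thread tape, 54 mm across, 14 mm high, lying flat; origin at the centre of its underside
- pipe_cutter: bystander: small red tube cutter with a black knob, about 115 x 40 x 18 mm, lying flat; origin under the middle of its frame
- wrench: bystander: steel wrench, 200 mm, lying flat; origin under its middle
- mug: bystander: white mug, 76 mm across, 85 mm high; origin at the centre of its underside
- thermos: bystander: red vacuum flask with a steel collar and black cap, 68 mm across, 200 mm high, upright; origin at the centre of its underside
- spray_bottle: bystander: small white bottle with blue cap, 44 mm across, 130 mm high; origin at the centre of its underside
- bowl: bystander: blue bowl, 150 mm across, 65 mm high; origin at the centre of its underside
Not all that is in view belongs to the job. Leave any green or purple look-alike of the part that bears offcut_c_mid alone.

How it is judged:
On the way, in this order (a step that is already met when the one before it is completed fails the run):
1. the offcut has been pushed through the largest hole, its foot beneath the plate (((horizontal distance between offcut_a_mid and hole25 below 0.006 m and angle between offcut_a_mid's own z axis and vertical below 0.15 rad and z of offcut_a_mid in the frame of gauge below 0.11 m) or (horizontal distance between offcut_b_mid and hole25 below 0.006 m and angle between offcut_b_mid's own z axis and vertical below 0.15 rad and z of offcut_b_mid in the frame of gauge below 0.11 m) or (horizontal distance between offcut_c_mid and hole25 below 0.006 m and angle between offcut_c_mid's own z axis and vertical below 0.15 rad and z of offcut_c_mid in the frame of gauge below 0.11 m))), for 0.05 s.
2. it has been tried in the second-largest hole: its foot beneath the plate, or (the 25 mm offcut) refused, resting on the hole within 6 mm of its centre with a force over 1.5 N (((horizontal distance between offcut_a_mid and hole20 below 0.006 m and angle between offcut_a_mid's own z axis and vertical below 0.15 rad and z of offcut_a_mid in the frame of gauge between 0.116 and 0.125 m and contact force between gauge and anything else above 1.5 N) or (horizontal distance between offcut_b_mid and hole20 below 0.006 m and angle between offcut_b_mid's own z axis and vertical below 0.15 rad and z of offcut_b_mid in the frame of gauge below 0.11 m) or (horizontal distance between offcut_c_mid and hole20 below 0.006 m and angle between offcut_c_mid's own z axis and vertical below 0.15 rad and z of offcut_c_mid in the frame of gauge below 0.11 m))), for 0.05 s.
3. next step: the 16 mm offcut is through the third hole, the 20 mm one has been refused there, the 25 mm one has gone back through the largest hole (((horizontal distance between offcut_a_mid and hole25 below 0.006 m and angle between offcut_a_mid's own z axis and vertical below 0.15 rad and z of offcut_a_mid in the frame of gauge below 0.11 m) or (horizontal distance between offcut_b_mid and hole16 below 0.006 m and angle between offcut_b_mid's own z axis and vertical below 0.15 rad and z of offcut_b_mid in the frame of gauge between 0.116 and 0.125 m and contact force between gauge and anything else above 1.5 N) or (horizontal distance between offcut_c_mid and hole16 below 0.006 m and angle between offcut_c_mid's own z axis and vertical below 0.15 rad and z of offcut_c_mid in the frame of gauge below 0.11 m))), for 0.05 s.
4. last step: the 16 mm offcut has been refused by the smallest hole, the 20 mm one has gone back through the second hole, the 25 mm one stands on the base in the largest hole (((horizontal distance between offcut_a_mid and hole25 below 0.006 m and angle between offcut_a_mid's own z axis and vertical below 0.15 rad and z of offcut_a_mid in the frame of gauge below 0.069 m) or (horizontal distance between offcut_b_mid and hole20 below 0.006 m and angle between offcut_b_mid's own z axis and vertical below 0.15 rad and z of offcut_b_mid in the frame of gauge below 0.11 m) or (horizontal distance between offcut_c_mid and hole12 below 0.006 m and angle between offcut_c_mid's own z axis and vertical below 0.15 rad and z of offcut_c_mid in the frame of gauge between 0.116 and 0.125 m and contact force between gauge and anything else above 1.5 N))), for 0.05 s.
At the end, for the whole second after the job is handed in: the offcut from the coaster stands upright (within 0.08 rad) in the smallest hole that lets it pass, within 4 mm of the hole's axis, its foot on the gauge's base (within 3 mm), released; the other two offcuts stand in the tub (within 60 mm of its centre, 0.2 rad) (((horizontal distance between offcut_a_mid and hole25 below 0.004 m and angle between offcut_a_mid's own z axis and vertical below 0.08 rad and z of offcut_a_mid in the frame of gauge below 0.069 m and horizontal distance between each of offcut_b_mid, offcut_c_mid and tub below 0.06 m and angle between each of offcut_b_mid, offcut_c_mid's own z axis and vertical below 0.2 rad and height (world z) of each of offcut_b_mid, offcut_c_mid below 0.08 m) or (horizontal distance between offcut_b_mid and hole20 below 0.004 m and angle between offcut_b_mid's own z axis and vertical below 0.08 rad and z of offcut_b_mid in the frame of gauge below 0.069 m and horizontal distance between each of offcut_a_mid, offcut_c_mid and tub below 0.06 m and angle between each of offcut_a_mid, offcut_c_mid's own z axis and vertical below 0.2 rad and height (world z) of each of offcut_a_mid, offcut_c_mid below 0.08 m) or (horizontal distance between offcut_c_mid and hole16 below 0.004 m and angle between offcut_c_mid's own z axis and vertical below 0.08 rad and z of offcut_c_mid in the frame of gauge below 0.069 m and horizontal distance between each of offcut_a_mid, offcut_b_mid and tub below 0.06 m and angle between each of offcut_a_mid, offcut_b_mid's own z axis and vertical below 0.2 rad and height (world z) of each of offcut_a_mid, offcut_b_mid below 0.08 m))); the robot touches nothing.
It fails at once if the gauge takes more than 25 N (contact force between gauge and anything else above 25 N).
It fails at once if a bystander is moved more than 25 mm (distance of any of elbow, tape_reel, pipe_cutter, wrench, mug, thermos, spray_bottle, bowl from where it was at the start of the episode above 0.025 m).
It also fails if it takes over 72 s, if anything falls off the work surface, if the arm or the gripper's body presses on something with over 40 N, if the wrist force passes 120 N, or if a joint passes its speed limit or range.

## Working session

There is one attempt and no reset: what is moved stays moved. The work goes in short steps, Python scripts to look and compute and a tool call to move; the robot and the scene stay as the last step left them, time stands still between calls to the robot, and variables do not carry over. Pictures are saved under pics/ and viewed, at most 10 in all, crops included, and the job is handed in when it is done.

Besides the shell and the picture viewer there is one more tool, called by a JSON object that holds its "api" and its "payload", one argument or row to a line. move_arm: Moves the arm, as the interface text tells. Its arguments: {"type":"object","properties":{"steps":{"type":"array"}},"required":["steps"]}

```bash
mkdir -p pics; cat > h.py <<'E'
import numpy as np, cv2
from cell import r
def cam(n):
    c=r.calibration(n); f=192/np.tan(np.radians(c["vertical_fov"])/2)
    R=cv2.Rodrigues(np.array(c["rvec"],float))[0]; t=np.array(c["tvec"],float)
    return np.array([[f,0,c["cx"]],[0,f,c["cy"]],[0,0,1]]),R,t
def ray(n,p,z):
    K,R,t=cam(n); d=R.T@np.linalg.inv(K)@np.array([p[0],p[1],1.]); o=-R.T@t
    return o+d*(z-o[2])/d[2]
def proj(n,P):
    K,R,t=cam(n); q=K@(R@np.array(P,float)+t); return q[:2]/q[2]
E
python3 - <<'E'
from h import *
for n in("side","top"):
    im=r.read_camera(n); cv2.imwrite(f"pics/{n}0.png",im[:,:,::-1])
    K,R,t=cam(n); print(n,K[0,0],K[:2,2],-R.T@t, r.calibration(n).keys())
Z=dict(gauge=0,hole25=.06,hole20=.06,hole16=.06,hole12=.06,offcut_a_mid=.063,coaster=0,tub=0)
for n in("top","side"):
  for k,z in Z.items():
    for d in r.tip_of(n,k)[:4]:
        print(n,k,round(d["confidence"],2),np.round(d["location"],1),np.round(ray(n,d["location"],z),4))
print(r.get_state())
E
```

```text
side 349.65403673850136 [245.52957656 191.70625452] [0.33929726 0.94042514 0.67331632] dict_keys(['vertical_fov', 'cx', 'cy', 'rvec', 'tvec'])
top 414.39803586606286 [257.8536758 188.001958 ] [0.41275079 0.00849771 1.3197156 ] dict_keys(['vertical_fov', 'cx', 'cy', 'rvec', 'tvec'])
top gauge 0.95 [268.7 191.7] [ 0.5457 -0.0518  0.    ]
top hole25 0.82 [260.6 186.2] [ 0.5558 -0.0239  0.06  ]
top hole25 0.82 [292.1 192. ] [ 0.5408 -0.1208  0.06  ]
top hole25 0.8 [247.7 188.6] [0.5473 0.0153 0.06  ]
top hole25 0.58 [274.9 189.7] [ 0.5463 -0.0679  0.06  ]
top hole20 0.82 [260.6 186.2] [ 0.5558 -0.0239  0.06  ]
top hole20 0.82 [292.1 192. ] [ 0.5408 -0.1208  0.06  ]
top hole20 0.8 [247.7 188.6] [0.5473 0.0153 0.06  ]
top hole20 0.58 [274.9 189.7] [ 0.5463 -0.0679  0.06  ]
top hole16 0.82 [260.6 186.2] [ 0.5558 -0.0239  0.06  ]
top hole16 0.82 [292.1 192. ] [ 0.5408 -0.1208  0.06  ]
top hole16 0.8 [247.7 188.6] [0.5473 0.0153 0.06  ]
top hole16 0.58 [274.9 189.7] [ 0.5463 -0.0679  0.06  ]
top hole12 0.82 [260.6 186.2] [ 0.5558 -0.0239  0.06  ]
top hole12 0.82 [292.1 192. ] [ 0.5408 -0.1208
[... 1785 characters left out ...]
.5] [ 0.538   0.3383 -0.    ]
{'t': 0.9, 'joint_pos': array([-1.42369573e+00,  1.04080249e-01,  9.73182463e-02,  1.56390700e+00,
        7.10676496e-06,  1.35309816e+00]), 'qvel': array([ 0.00073294, -0.00045212, -0.00104166, -0.00058056, -0.00080704,
       -0.00160657]), 'tau': array([-1.66779104e-03, -5.56749022e+01,  5.03777754e+01,  2.94860483e-04,
       -1.83867141e-04,  4.18195558e-07]), 'tcp_pos': array([ 0.21407425, -0.56054963,  0.23135231]), 'ee_rot': array([3.08935233e+00, 5.69829334e-01, 4.09768879e-06]), 'ft_force': array([0.28977632, 0.18572584, 0.24255355]), 'wrist_torque': array([ 0.05091775, -0.04169768, -0.01203217]), 'grasp_force': 0.0, 'grip_width': 0.08559674351552785}
```

View pics/top0.png

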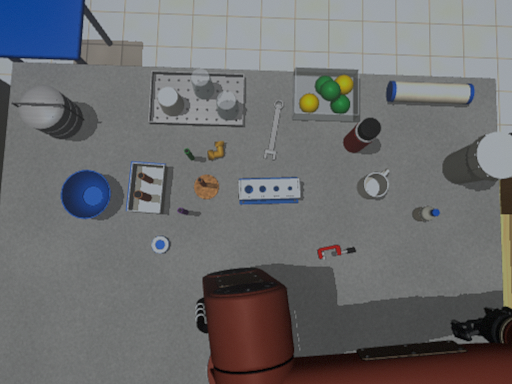

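View pics/side0.png

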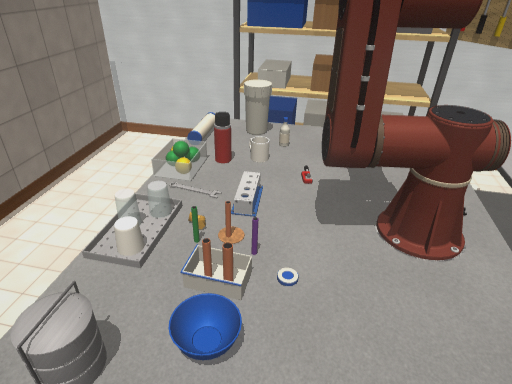

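The top picture shows the gauge at (269,190) with its largest hole on the left at (248,188). The coaster offcut is at (205,183), the tub offcuts at (145,178) and (142,196), and the green and purple look-alikes at (190,154) and (183,211). In the side picture the copper offcut on the coaster spans (228,200)-(229,236). It is the brown one standing on the cork, with green at (196,224) and purple at (255,236). I'll confirm it in an enlarged crop and measure with sub-pixel blobs.

```bash
python3 - <<'E'
from h import *
t=r.read_camera("top"); s=r.read_camera("side")
a=cv2.resize(t[150:225,170:310],None,fx=5.6,fy=5.6,interpolation=3)[:, :784]
b=cv2.resize(s[160:255,180:275],None,fx=4,fy=4,interpolation=3)
b=b[:175+0] if 0 else b
b=cv2.resize(s[165:245,215:275],None,fx=4.5,fy=4.5,interpolation=3)
c=np.zeros((600,800,3),np.uint8); a=cv2.resize(a,(530,284)); c[:284,:530]=a; 
b=b[:360]; c[:b.shape[0],530:530+b.shape[1]]=b[:,:270]
m=cv2.resize(t[170:212,230:310],None,fx=6.5,fy=6.5,interpolation=3); c[300:300+m.shape[0],:m.shape[1]]=m
cv2.imwrite("pics/crop.png",c[:,:,::-1])
def blobs(n,im,box):
    x0,y0,x1,y1=box
    g=cv2.cvtColor(im,cv2.COLOR_RGB2GRAY)[y0:y1,x0:x1].astype(np.uint8); G=cv2.resize(g,None,fx=8,fy=8,interpolation=cv2.INTER_CUBIC)
    for th in (110,130):
        nn,l,st,ce=cv2.connectedComponentsWithStats((G<th).astype(np.uint8))
        for i in range(1,nn):
            if 30<st[i,4]<6000:
                p=(ce[i]+.5)/8-.5+[x0,y0]; print(n,th,st[i,4]/64,np.round(p,2),np.round(ray(n,p,.06),4))
blobs("top",t,(236,174,304,206)); blobs("side",s,(236,168,264,202))
for n in("top","side"):
  for d in r.masks_of(n,"offcut_a_mid"):
    ys,xs=np.nonzero(d["region"]); print(n,d["confidence"],d["box"],xs.mean(),ys.mean(),len(xs))
  d=r.masks_of(n,"coaster")[0]; print(d["box"])
E
```

```text
top 110 1.703125 [236.85 181.95] [0.5668 0.0491 0.06  ]
top 110 53.75 [248.35 188.91] [0.5464 0.0133 0.06  ]
top 110 34.40625 [262.13 188.56] [ 0.5487 -0.0288  0.06  ]
top 110 22.6875 [275.8  188.19] [ 0.5511 -0.0706  0.06  ]
top 110 12.78125 [289.56 187.91] [ 0.5532 -0.1128  0.06  ]
top 110 6.328125 [237.85 195.77] [0.5245 0.0447 0.06  ]
top 130 61.96875 [248.35 188.9 ] [0.5465 0.0133 0.06  ]
top 130 40.75 [262.13 188.55] [ 0.5487 -0.0288  0.06  ]
top 130 27.96875 [275.8  188.17] [ 0.5511 -0.0706  0.06  ]
top 130 16.765625 [289.54 187.91] [ 0.5532 -0.1127  0.06  ]
top 130 2.328125 [240.16 188.83] [0.5459 0.0383 0.06  ]
top 130 0.84375 [274.19 195.76] [ 0.5277 -0.0662  0.06  ]
side 110 4.359375 [246.75 188.71] [ 0.5456 -0.0222  0.06  ]
side 110 11.71875 [244.44 195.46] [0.5439 0.0196 0.06  ]
side 110 1.828125 [236.13 200.81] [0.5624 0.0559 0.06  ]
side 130 2.375 [248.42 181.72] [ 0.5499 -0.0678  0.06  ]
side 130 9.484375 [246.47 188.42] [ 0.5469 -0.0238  0.06  ]
side 130 17.484375 [244.45 195.29] [0.5441 0.0187 0.06  ]
side 130 3.125 [236.45 200.74] [0.5615 0.0553 0.06  ]
side 130 0.9375 [249.45 201.21] [0.5212 0.0481 0.06  ]
top 0.65 [131.9, 188.0, 18.8, 14.3] 142.2074074074074 196.14074074074074 135
[137.7, 173.0, 14.0, 12.5]
side 0.94 [219.4, 238.4, 12.4, 41.5] 227.51653944020356 260.4910941475827 393
[220.3, 226.4, 22.2, 15.1]
```

View pics/crop.png

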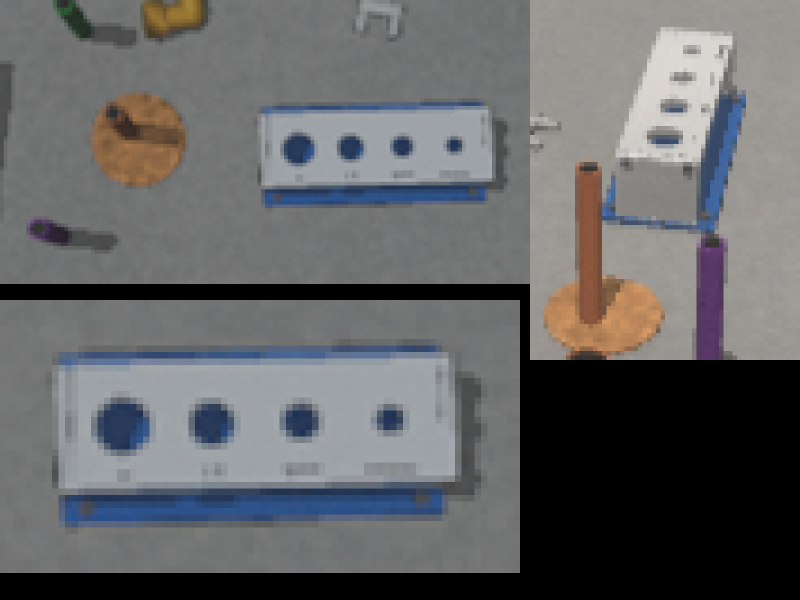

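The crop confirms it: the brown pipe standing on the cork is the one to gauge. The purple and green ones stand off the coaster. Next I'll fit the pipe's position.

```bash
cat >> h.py <<'E'
from scipy.optimize import minimize
def sil(n,x,y,d,z0,z1,box,sc=6,tx=0,ty=0):
    a=np.linspace(0,2*np.pi,40); pts=[]
    for z,ox,oy in((z0,0,0),(z1,tx,ty)):
        pts+=[proj(n,(x+ox+d/2*np.cos(u),y+oy+d/2*np.sin(u),z)) for u in a]
    p=(np.array(pts)-box[:2]+.5)*sc-.5
    m=np.zeros(((box[3]-box[1])*sc,(box[2]-box[0])*sc),np.uint8)
    cv2.fillConvexPoly(m,cv2.convexHull(np.round(p*16).astype(np.int32)),1,shift=4); return m
E
python3 - <<'E'
from h import *
s=r.read_camera("side"); box=(218,194,242,244)
im=s[box[1]:box[3],box[0]:box[2]].astype(float)
K=cv2.resize(im,None,fx=6,fy=6,interpolation=cv2.INTER_CUBIC)
R_,G_,B_=K[...,0],K[...,1],K[...,2]
m=((R_>B_*1.5)&(R_<170)).astype(np.uint8)
print(np.round(im[20,5:16]),np.round(im[45,5:16]))
n,l,st,ce=cv2.connectedComponentsWithStats(m); i=1+np.argmax(st[1:,4]); print(st[i]/6)
# restrict rows to above cork for widths; cork is brighter orange
for row in (15,20,25,30):
    q=np.nonzero((K[row*6+3,:,0]>K[row*6+3,:,2]*1.35))[0]; print(row+194,218+q.min()/6,218+q.max()/6,len(q)/6)
def cost(v):
    S=sil("side",v[0],v[1],v[2],.003,.123,box); M=m[:,:]; 
    return 1-(S&M).sum()/max(1,(S|M).sum())
for d in(.016,.02,.025):
    o=minimize(lambda v:cost((v[0],v[1],d)),(.565,.155),method="Nelder-Mead",options=dict(initial_simplex=[(.565,.155),(.575,.155),(.565,.165)])); print(d,o.x,o.fun)
t=r.read_camera("top")
for P in((.5,0)): pass
print("top proj of top end",proj("top",(*o.x,.123)),proj("top",(*o.x,.003)))
for p in((190,150),(180,209)): print(ray("top",p,.123))
cv2.imwrite("pics/m.png",np.hstack([K.clip(0,255).astype(np.uint8)[...,::-1],np.dstack([m*255]*3)]))
E
```

```text
[[155. 154. 148.]
 [158. 155. 151.]
 [132. 108.  95.]
 [132.  83.  61.]
 [137.  85.  61.]
 [138.  85.  61.]
 [132.  82.  60.]
 [111.  73.  55.]
 [144. 141. 141.]
 [115. 116. 120.]
 [112. 116. 123.]] [[181. 130.  87.]
 [166. 120.  82.]
 [170. 122.  84.]
 [174. 125.  85.]
 [181. 130.  87.]
 [184. 132.  89.]
 [172. 123.  83.]
 [169. 124.  83.]
 [173. 125.  84.]
 [182. 131.  86.]
 [191. 137.  91.]]
[   6.5           7.5          12.16666667   36.66666667 1266.16666667]
209 225.16666666666666 230.83333333333334 5.833333333333333
214 225.5 230.83333333333334 5.5
219 225.5 230.83333333333334 5.5
224 225.5 230.83333333333334 5.5Traceback (most recent call last):
  File "<stdin>", line 16, in <module>
    res = _minimize_neldermead(fun, x0, args, callback, bounds=bounds,
                               **options)
    fxr = func(xr)
    fx = function(np.copy(x), *(wrapper_args + args))
  File "<stdin>", line 16, in <lambda>
  File "<stdin>", line 13, in cost
  File "h.py", line 16, in sil
    pts+=[proj(n,(x+ox+d/2*np.cos(u),y+oy+d/2*np.sin(u),z)) for u in a]
          ~~~~^^^^^^^^^^^^^^^^^^^^^^^^^^^^^^^^^^^^^^^^^^^^^
  File "h.py", line 11, in proj
    K,R,t=cam(n); q=K@(R@np.array(P,float)+t); return q[:2]/q[2]
          ~~~^^^
  File "h.py", line 4, in cam
    c=r.calibration(n); f=192/np.tan(np.radians(c["vertical_fov"])/2)
ValueError: time passes only in moves, steps and waits
```

```bash
sed -i 's/^def cam(n)/from functools import lru_cache\n@lru_cache\ndef cam(n)/' h.py
python3 - <<'E'
from h import *
s=r.read_camera("side"); box=(218,194,242,244)
im=s[box[1]:box[3],box[0]:box[2]].astype(float)
K=cv2.resize(im,None,fx=6,fy=6,interpolation=cv2.INTER_CUBIC)
m=((K[...,0]>K[...,2]*1.4)&(K[...,0]<152)|(K.mean(2)<70)).astype(np.uint8); m[39*6:,16*6:]=0
n,l,st,ce=cv2.connectedComponentsWithStats(m); i=1+np.argmax(st[1:,4]); print(st[i]/6); m=(l==i).astype(np.uint8)
for d in(.016,.02,.025):
    def c(v):
        S=sil("side",v[0],v[1],d,.003,.123,box); return 1-(S&m).sum()/max(1,(S|m).sum())
    o=minimize(c,(.565,.155),method="Nelder-Mead",options=dict(initial_simplex=[(.565,.155),(.575,.155),(.565,.165)])); print(d,o.x,o.fun,proj("top",(*o.x,.123)),proj("top",(*o.x,.003)))
    if d==.016: S=sil("side",*o.x,d,.003,.123,box)
for p in((190,150),(180,209)): print(ray("top",p,.123))
t=r.read_camera("top"); T=cv2.resize(t[170:200,190:220],(300,300),interpolation=3)
cv2.imwrite("pics/m.png",np.hstack([K.clip(0,255).astype(np.uint8)[...,::-1],np.dstack([m*255,S*255,m*0]),T[:,:,::-1]]))
E
```

```text
[   7.16666667    7.33333333   11.           36.16666667 1247.83333333]
0.016 [0.56134625 0.15795627] 0.1771484614441584 [198.6567044  180.07420284] [203.16813421 184.84322757]
0.02 [0.5596257  0.15653457] 0.2794764290827283 [199.122726   180.67646977] [203.59264897 185.39172486]
0.025 [0.55875732 0.15298584] 0.38553611785385455 [200.335668   181.00892616] [204.69623073 185.69427652]
[0.64916652 0.18690022 0.123     ]
[0.47593874 0.20794548 0.123     ]
```

View pics/m.png

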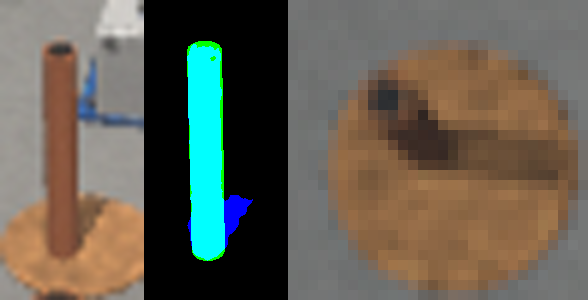

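{"api": "move_arm", "payload": {
  "steps": [
    [17.4,35.9,0,0,0,0.0603,85],
    [17.4,35.9,0,0,0,0.0603,85],
    [17.4,35.9,0,0,0,0.0603,85],
    [17.4,35.9,0,0,0,0.0603,85],
    [17.4,35.9,0,0,0,0.0603,85],
    [17.4,35.9,0,0,0,0.0603,85],
    [17.4,35.9,0,0,0,0.0603,85],
    [17.4,35.9,0,0,0,0.0603,85],
    [17.4,35.9,0,0,0,0.0603,85],
    [17.4,35.9,0,0,0,0.0603,85]
  ]
}}

```text
t: 2.18
tcp_pos: [0.3885, -0.1998, 0.2316]
ee_rot: [2.778, 1.465, 0.001]
ft_force: [1.3, -0.9, -0.2]
grip_width: 0.0851
grasp_force: 0.0
```

{"api": "move_arm", "payload": {
  "steps": [
    [17.4,35.9,0,0,0,0.0603,85],
    [17.4,35.9,0,0,0,0.0603,85],
    [17.4,35.9,0,0,0,0.0603,85],
    [17.4,35.9,0,0,0,0.0603,85],
    [17.4,35.9,0,0,0,0.0603,85],
    [17.4,35.9,0,0,0,0.0603,85],
    [17.4,35.9,0,0,0,0.0603,85],
    [17.4,35.9,0,0,0,0.0603,85],
    [17.4,35.9,0,0,0,0.0603,85],
    [17.4,34.9,0,0,0,0.0603,85]
  ]
}}

```text
t: 3.02
tcp_pos: [0.5626, 0.1588, 0.2314]
ee_rot: [2.217, 2.225, 0.001]
ft_force: [0.8, -0.3, -0.7]
grip_width: 0.0848
grasp_force: 0.0
```

{"api": "move_arm", "payload": {
  "steps": [
    [0,0,0,0,0,0,85],
    [0,0,0,0,0,0,85],
    [0,0,0,0,0,0,85]
  ]
}}

```text
t: 3.27
tcp_pos: [0.5618, 0.1563, 0.2312]
ee_rot: [-2.221, -2.221, 0.001]
ft_force: [-0.4, -0.8, 0.6]
grip_width: 0.0853
grasp_force: 0.0
```

{"api": "move_arm", "payload": {
  "steps": [
    [1,1,-40,0,0,0,85],
    [0,0,-40,0,0,0,85],
    [0,0,-40,0,0,0,85],
    [0,0,-25,0,0,0,85],
    [0,0,-12,0,0,0,85],
    [0,0,0,0,0,0,85],
    [0,0,0,0,0,0,85]
  ]
}}

```text
t: 3.85
tcp_pos: [0.5635, 0.1566, 0.0757]
ee_rot: [2.222, 2.219, 0.001]
ft_force: [1.0, -0.2, 0.6]
grip_width: 0.0851
grasp_force: 0.0
```

{"api": "move_arm", "payload": {
  "steps": [
    [0,0,0,0,0,0,60],
    [0,0,0,0,0,0,45],
    [0,0,0,0,0,0,30],
    [0,0,0,0,0,0,24],
    [0,0,0,0,0,0,18],
    [0,0,0,0,0,0,12],
    [0,0,0,0,0,0,0],
    [0,0,0,0,0,0,0],
    [0,0,0,0,0,0,0],
    [0,0,0,0,0,0,0]
  ]
}}

```text
t: 4.68
tcp_pos: [0.5634, 0.1575, 0.0749]
ee_rot: [2.221, 2.221, 0.001]
ft_force: [-1.0, 0.2, 5.1]
grip_width: 0.0146
grasp_force: 58.3
```

{"api": "move_arm", "payload": {
  "steps": [
    [0,0,30,0,0,0,0],
    [0,0,35,0,0,0,0],
    [-4,-35,15,0,0,0,0],
    [-4,-36,0,0,0,0,0],
    [-4,-36,0,0,0,0,0],
    [-4,-25,0,0,0,0,0],
    [-1,-12,0,0,0,0,0],
    [0,0,0,0,0,0,0],
    [0,0,0,0,0,0,0],
    [0,0,0,0,0,0,0]
  ]
}}

```text
t: 5.52
tcp_pos: [0.5461, 0.0144, 0.1541]
ee_rot: [-2.22, -2.222, -0.0]
ft_force: [0.0, -0.0, -1.1]
grip_width: 0.0145
grasp_force: 58.5
```

```bash
python3 - <<'E'
from h import *
s=r.read_camera("side");t=r.read_camera("top")
st=r.get_state(); print(st["tcp_pos"],st["ft_force"],st["grip_width"],st["t"])
x,y,z=st["tcp_pos"]
print("side foot expected",proj("side",(x,y,z-.072)),"top",proj("top",(x,y,z-.072)))
a=cv2.resize(s[130:210,205:285],(560,560),interpolation=3); b=cv2.resize(t[170:205,230:265],(240,240),interpolation=3)
c=np.zeros((560,800,3),np.uint8); c[:,:560]=a; c[:240,560:]=b
cv2.imwrite("pics/h1.png",c[:,:,::-1])
E
```

```text
[0.54612374 0.01469232 0.15419029] [-0.02397505  0.24327339 -0.60651542] 0.014517216154000477 5.6167
side foot expected [244.17838349 188.72874467] top [247.88519935 188.21664591]
```

View pics/h1.png

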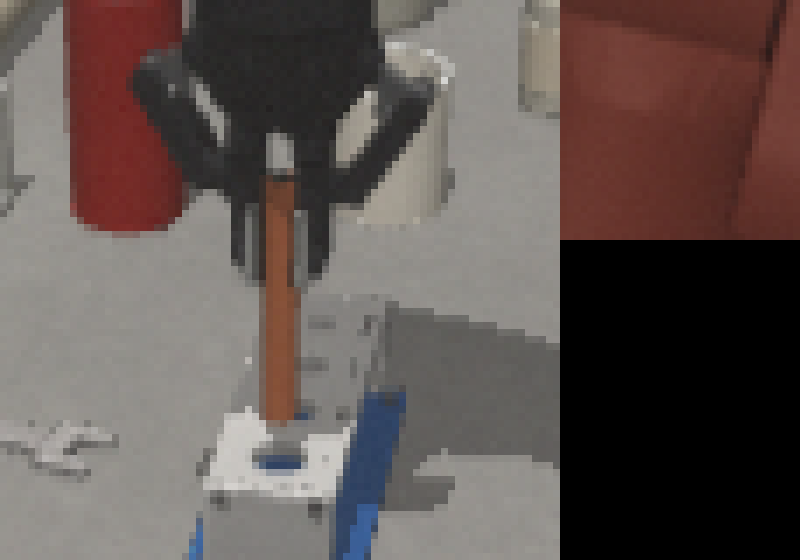

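The picture shows the pipe foot at about side pixel (245,190), over hole25's mouth at (245,196), with the arm blocking the top view. There is ±5 mm of play here, so I'll lower carefully.

{"api": "move_arm", "payload": {
  "steps": [
    [0,-1,-8,0,0,0,0],
    [0,0,-6,0,0,0,0],
    [0,0,-4,0,0,0,0],
    [0,0,-3,0,0,0,0],
    [0,0,-3,0,0,0,0],
    [0,0,0,0,0,0,0]
  ]
}}

```text
t: 6.12
tcp_pos: [0.5457, 0.0126, 0.1295]
ee_rot: [-2.221, -2.221, 0.001]
ft_force: [0.4, 0.5, -0.4]
grip_width: 0.0146
grasp_force: 58.5
```

{"api": "move_arm", "payload": {
  "steps": [
    [0,0,-3,0,0,0,0],
    [0,0,-3,0,0,0,0],
    [0,0,-4,0,0,0,0],
    [0,0,-4,0,0,0,0],
    [0,0,0,0,0,0,0],
    [0,0,0,0,0,0,0]
  ]
}}

```text
t: 6.62
tcp_pos: [0.5458, 0.0125, 0.116]
ee_rot: [-2.221, -2.221, 0.0]
ft_force: [-0.7, 0.1, -0.8]
grip_width: 0.0143
grasp_force: 58.5
```

{"api": "move_arm", "payload": {
  "steps": [
    [0,0,-2,0,0,0,0],
    [0,0,0,0,0,0,0],
    [0,0,10,0,0,0,0],
    [0,0,20,0,0,0,0],
    [1,-15,0,0,0,0,0],
    [1,-18,0,0,0,0,0],
    [0.5,-8,0,0,0,0,0],
    [0,0,-6,0,0,0,0],
    [0,0,-2,0,0,0,0],
    [0,0,0,0,0,0,0]
  ]
}}

```text
t: 7.45
tcp_pos: [0.5479, -0.0278, 0.1353]
ee_rot: [-2.22, -2.22, 0.001]
ft_force: [-0.6, 0.2, -0.5]
grip_width: 0.0146
grasp_force: 58.5
```

{"api": "move_arm", "payload": {
  "steps": [
    [0,0,-2,0,0,0,0],
    [0,0,-2,0,0,0,0],
    [0,0,-1,0,0,0,0],
    [0,0,-1,0,0,0,0],
    [0,0,-1,0,0,0,0],
    [0,0,0,0,0,0,0]
  ]
}}

```text
t: 7.95
tcp_pos: [0.5485, -0.0284, 0.1291]
ee_rot: [-2.221, -2.221, 0.0]
ft_force: [-0.5, 0.9, -1.1]
grip_width: 0.0145
grasp_force: 58.5
```

{"api": "move_arm", "payload": {
  "steps": [
    [0,0,-2,0,0,0,0],
    [0,0,-3,0,0,0,0],
    [0,0,-4,0,0,0,0],
    [0,0,-4,0,0,0,0],
    [0,0,-1,0,0,0,0],
    [0,0,0,0,0,0,0]
  ]
}}

```text
t: 8.45
tcp_pos: [0.5482, -0.0285, 0.1147]
ee_rot: [-2.221, -2.221, 0.001]
ft_force: [-0.3, 0.2, -1.1]
grip_width: 0.0141
grasp_force: 58.5
```

{"api": "move_arm", "payload": {
  "steps": [
    [1,0,0,0,0,0,0],
    [0,0,0,0,0,0,0],
    [0,0,0,0,0,0,0]
  ]
}}

```text
t: 8.7
tcp_pos: [0.5497, -0.0286, 0.1155]
ee_rot: [2.221, 2.221, 0.0]
ft_force: [-0.1, 0.1, -0.4]
grip_width: 0.0142
grasp_force: 58.5
```

{"api": "move_arm", "payload": {
  "steps": [
    [0.6,0,0,0,0,0,0],
    [0,0,0,0,0,0,0],
    [0,0,0,0,0,0,0]
  ]
}}

```text
t: 8.95
tcp_pos: [0.5503, -0.0286, 0.1154]
ee_rot: [2.221, 2.221, 0.0]
ft_force: [-0.0, -0.9, -0.4]
grip_width: 0.0146
grasp_force: 58.5
```

{"api": "move_arm", "payload": {
  "steps": [
    [0.6,0,0,0,0,0,0],
    [0,0,0,0,0,0,0],
    [0,0,0,0,0,0,0]
  ]
}}

```text
t: 9.2
tcp_pos: [0.5506, -0.0285, 0.1153]
ee_rot: [-2.221, -2.221, 0.0]
ft_force: [-0.4, -0.2, 0.8]
grip_width: 0.0143
grasp_force: 58.4
```

{"api": "move_arm", "payload": {
  "steps": [
    [0.5,0,0,0,0,0,0],
    [0,0,0,0,0,0,0],
    [0,0,0,0,0,0,0]
  ]
}}

```text
t: 9.45
tcp_pos: [0.551, -0.0285, 0.1152]
ee_rot: [-2.221, -2.221, 0.001]
ft_force: [-3.8, 0.5, 2.2]
grip_width: 0.0146
grasp_force: 58.6
```

{"api": "move_arm", "payload": {
  "steps": [
    [0.5,0,0,0,0,0,0],
    [0,0,0,0,0,0,0],
    [0,0,0,0,0,0,0]
  ]
}}

```text
t: 9.7
tcp_pos: [0.5513, -0.0284, 0.1151]
ee_rot: [-2.221, -2.221, 0.001]
ft_force: [-5.3, 0.2, 2.3]
grip_width: 0.0149
grasp_force: 58.9
```

{"api": "move_arm", "payload": {
  "steps": [
    [0.4,0,0,0,0,0,0],
    [0,0,0,0,0,0,0],
    [0,0,0,0,0,0,0]
  ]
}}

```text
t: 9.95
tcp_pos: [0.5515, -0.0284, 0.1151]
ee_rot: [-2.221, -2.221, 0.001]
ft_force: [-5.9, 0.2, 2.7]
grip_width: 0.0148
grasp_force: 59.1
```

{"api": "move_arm", "payload": {
  "steps": [
    [-3.6,0,0,0,0,0,0],
    [-1.5,0,0,0,0,0,0],
    [0,0,0,0,0,0,0],
    [0,0,0,0,0,0,0]
  ]
}}

```text
t: 10.28
tcp_pos: [0.5474, -0.0287, 0.1155]
ee_rot: [2.221, 2.221, 0.001]
ft_force: [-0.4, -0.4, 0.4]
grip_width: 0.0145
grasp_force: 58.5
```

{"api": "move_arm", "payload": {
  "steps": [
    [-0.5,0,0,0,0,0,0],
    [0,0,0,0,0,0,0],
    [0,0,0,0,0,0,0]
  ]
}}

```text
t: 10.53
tcp_pos: [0.5467, -0.0286, 0.1154]
ee_rot: [2.221, 2.221, 0.0]
ft_force: [-0.3, 0.4, -0.4]
grip_width: 0.0146
grasp_force: 58.5
```

{"api": "move_arm", "payload": {
  "steps": [
    [-0.5,0,0,0,0,0,0],
    [0,0,0,0,0,0,0],
    [0,0,0,0,0,0,0]
  ]
}}

```text
t: 10.78
tcp_pos: [0.5461, -0.0285, 0.1153]
ee_rot: [2.221, 2.221, 0.0]
ft_force: [0.8, -0.2, -0.3]
grip_width: 0.0144
grasp_force: 58.5
```

{"api": "move_arm", "payload": {
  "steps": [
    [-0.5,0,0,0,0,0,0],
    [0,0,0,0,0,0,0],
    [0,0,0,0,0,0,0]
  ]
}}

```text
t: 11.03
tcp_pos: [0.5457, -0.0285, 0.1154]
ee_rot: [2.221, 2.221, 0.001]
ft_force: [0.8, 1.1, -1.3]
grip_width: 0.0146
grasp_force: 58.4
```

{"api": "move_arm", "payload": {
  "steps": [
    [-0.4,0,0,0,0,0,0],
    [0,0,0,0,0,0,0],
    [0,0,0,0,0,0,0]
  ]
}}

```text
t: 11.28
tcp_pos: [0.5455, -0.0285, 0.1155]
ee_rot: [2.221, 2.221, 0.001]
ft_force: [2.7, 0.9, -2.0]
grip_width: 0.0147
grasp_force: 58.4
```

{"api": "move_arm", "payload": {
  "steps": [
    [-0.4,0,0,0,0,0,0],
    [0,0,0,0,0,0,0],
    [0,0,0,0,0,0,0]
  ]
}}

```text
t: 11.53
tcp_pos: [0.5452, -0.0286, 0.1155]
ee_rot: [2.221, 2.221, 0.001]
ft_force: [5.4, 0.8, -1.9]
grip_width: 0.0144
grasp_force: 58.5
```

{"api": "move_arm", "payload": {
  "steps": [
    [3.5,0,0,0,0,0,0],
    [0,1.5,0,0,0,0,0],
    [0,0,0,0,0,0,0],
    [0,0,0,0,0,0,0]
  ]
}}

```text
t: 11.87
tcp_pos: [0.5479, -0.0269, 0.1151]
ee_rot: [-2.221, -2.221, 0.001]
ft_force: [1.6, 0.1, -1.5]
grip_width: 0.0147
grasp_force: 58.7
```

{"api": "move_arm", "payload": {
  "steps": [
    [0,0.5,0,0,0,0,0],
    [0,0,0,0,0,0,0],
    [0,0,0,0,0,0,0]
  ]
}}

```text
t: 12.12
tcp_pos: [0.5482, -0.0265, 0.1153]
ee_rot: [-2.221, -2.221, 0.0]
ft_force: [0.5, -0.6, 0.1]
grip_width: 0.0144
grasp_force: 58.7
```

{"api": "move_arm", "payload": {
  "steps": [
    [0,0.5,0,0,0,0,0],
    [0,0,0,0,0,0,0],
    [0,0,0,0,0,0,0]
  ]
}}

```text
t: 12.37
tcp_pos: [0.5482, -0.026, 0.1153]
ee_rot: [2.221, 2.221, -0.0]
ft_force: [0.7, 0.4, -0.2]
grip_width: 0.0146
grasp_force: 58.7
```

{"api": "move_arm", "payload": {
  "steps": [
    [0,0.5,0,0,0,0,0],
    [0,0,0,0,0,0,0],
    [0,0,0,0,0,0,0]
  ]
}}

```text
t: 12.62
tcp_pos: [0.5483, -0.0255, 0.1153]
ee_rot: [2.221, 2.221, 0.0]
ft_force: [-0.8, -0.9, -1.1]
grip_width: 0.0146
grasp_force: 58.7
```

{"api": "move_arm", "payload": {
  "steps": [
    [0,0.5,0,0,0,0,0],
    [0,0,0,0,0,0,0],
    [0,0,0,0,0,0,0]
  ]
}}

```text
t: 12.87
tcp_pos: [0.5483, -0.025, 0.1153]
ee_rot: [2.221, 2.221, 0.0]
ft_force: [0.1, -1.5, -0.4]
grip_width: 0.0148
grasp_force: 58.7
```

{"api": "move_arm", "payload": {
  "steps": [
    [0,0.5,0,0,0,0,0],
    [0,0,0,0,0,0,0],
    [0,0,0,0,0,0,0]
  ]
}}

```text
t: 13.12
tcp_pos: [0.5483, -0.0247, 0.1153]
ee_rot: [2.221, 2.221, -0.0]
ft_force: [0.2, -0.6, 0.2]
grip_width: 0.0147
grasp_force: 58.7
```

{"api": "move_arm", "payload": {
  "steps": [
    [0,0.5,0,0,0,0,0],
    [0,0,0,0,0,0,0],
    [0,0,0,0,0,0,0]
  ]
}}

```text
t: 13.37
tcp_pos: [0.5483, -0.0243, 0.1154]
ee_rot: [2.221, 2.221, -0.001]
ft_force: [-0.4, -2.3, -0.4]
grip_width: 0.0143
grasp_force: 58.7
```

{"api": "move_arm", "payload": {
  "steps": [
    [0,0.4,0,0,0,0,0],
    [0,0,0,0,0,0,0],
    [0,0,0,0,0,0,0]
  ]
}}

```text
t: 13.62
tcp_pos: [0.5483, -0.024, 0.1154]
ee_rot: [2.221, 2.221, -0.001]
ft_force: [-0.6, -4.4, -0.7]
grip_width: 0.0146
grasp_force: 58.8
```

{"api": "move_arm", "payload": {
  "steps": [
    [0,-4,0,0,0,0,0],
    [0,-2,0,0,0,0,0],
    [0,0,0,0,0,0,0],
    [0,0,0,0,0,0,0]
  ]
}}

```text
t: 13.95
tcp_pos: [0.5482, -0.0295, 0.1153]
ee_rot: [-2.221, -2.221, -0.001]
ft_force: [0.4, 0.3, -0.7]
grip_width: 0.0145
grasp_force: 58.7
```

{"api": "move_arm", "payload": {
  "steps": [
    [0,-0.5,0,0,0,0,0],
    [0,0,0,0,0,0,0],
    [0,0,0,0,0,0,0]
  ]
}}

```text
t: 14.2
tcp_pos: [0.5482, -0.03, 0.1153]
ee_rot: [-2.221, -2.221, -0.0]
ft_force: [-0.6, 1.0, -1.5]
grip_width: 0.0139
grasp_force: 58.7
```

{"api": "move_arm", "payload": {
  "steps": [
    [0,-0.5,0,0,0,0,0],
    [0,0,0,0,0,0,0],
    [0,0,0,0,0,0,0]
  ]
}}

```text
t: 14.45
tcp_pos: [0.5482, -0.0304, 0.1153]
ee_rot: [-2.221, -2.221, -0.001]
ft_force: [0.4, 1.3, -0.7]
grip_width: 0.0145
grasp_force: 58.8
```

{"api": "move_arm", "payload": {
  "steps": [
    [0,-0.5,0,0,0,0,0],
    [0,0,0,0,0,0,0],
    [0,0,0,0,0,0,0]
  ]
}}

```text
t: 14.7
tcp_pos: [0.5482, -0.0308, 0.1153]
ee_rot: [-2.221, -2.221, -0.001]
ft_force: [-0.3, 4.0, -0.2]
grip_width: 0.0147
grasp_force: 58.8
```

{"api": "move_arm", "payload": {
  "steps": [
    [0,-0.4,0,0,0,0,0],
    [0,0,0,0,0,0,0],
    [0,0,0,0,0,0,0]
  ]
}}

```text
t: 14.95
tcp_pos: [0.5483, -0.0311, 0.1154]
ee_rot: [-2.221, -2.221, -0.001]
ft_force: [-1.6, 6.1, 0.4]
grip_width: 0.0144
grasp_force: 58.9
```

{"api": "move_arm", "payload": {
  "steps": [
    [0,4,0,0,0,0,0],
    [0,0,-4,0,0,0,0],
    [0,0,0,0,0,0,0],
    [0,0,15,0,0,0,0],
    [0,0,16,0,0,0,0],
    [1,-18,0,0,0,0,0],
    [1.2,-18,0,0,0,0,0],
    [0,-5.9,0,0,0,0,0],
    [0,0,0,0,0,0,0],
    [0,0,0,0,0,0,0]
  ]
}}

```text
t: 15.78
tcp_pos: [0.5502, -0.0695, 0.142]
ee_rot: [-2.222, -2.22, 0.0]
ft_force: [0.0, 0.2, -1.0]
grip_width: 0.0145
grasp_force: 58.7
```

{"api": "move_arm", "payload": {
  "steps": [
    [0,0,-3,0,0,0,0],
    [0,0,-3,0,0,0,0],
    [0,0,-1,0,0,0,0],
    [0,0,0,0,0,0,0],
    [0,0,0,0,0,0,0]
  ]
}}

```text
t: 16.2
tcp_pos: [0.5503, -0.0691, 0.1351]
ee_rot: [-2.221, -2.222, 0.0]
ft_force: [0.3, 1.0, -0.6]
grip_width: 0.0147
grasp_force: 58.7
```

{"api": "move_arm", "payload": {
  "steps": [
    [0,0,-1,0,0,0,0],
    [0,0,-1,0,0,0,0],
    [0,0,-1,0,0,0,0],
    [0,0,0,0,0,0,0],
    [0,0,0,0,0,0,0]
  ]
}}

```text
t: 16.62
tcp_pos: [0.5504, -0.0695, 0.1323]
ee_rot: [-2.221, -2.221, 0.0]
ft_force: [-0.2, -0.2, -0.4]
grip_width: 0.0144
grasp_force: 58.7
```

{"api": "move_arm", "payload": {
  "steps": [
    [0,0,-1,0,0,0,0],
    [0,0,0,0,0,0,0],
    [0,0,0,0,0,0,0]
  ]
}}

```text
t: 16.87
tcp_pos: [0.5504, -0.0694, 0.1313]
ee_rot: [-2.221, -2.221, -0.0]
ft_force: [0.4, -0.1, -0.5]
grip_width: 0.0144
grasp_force: 58.7
```

{"api": "move_arm", "payload": {
  "steps": [
    [0,0,-1,0,0,0,0],
    [0,0,0,0,0,0,0],
    [0,0,0,0,0,0,0]
  ]
}}

```text
t: 17.12
tcp_pos: [0.5504, -0.0694, 0.1302]
ee_rot: [-2.221, -2.221, -0.0]
ft_force: [0.6, -0.6, -0.9]
grip_width: 0.0145
grasp_force: 58.7
```

{"api": "move_arm", "payload": {
  "steps": [
    [0,0,-1,0,0,0,0],
    [0,0,0,0,0,0,0],
    [0,0,0,0,0,0,0]
  ]
}}

```text
t: 17.37
tcp_pos: [0.5504, -0.0694, 0.1293]
ee_rot: [-2.221, -2.221, 0.0]
ft_force: [-0.4, -0.5, -0.7]
grip_width: 0.0147
grasp_force: 58.7
```

{"api": "move_arm", "payload": {
  "steps": [
    [0,0,-1,0,0,0,0],
    [0,0,0,0,0,0,0],
    [0,0,0,0,0,0,0]
  ]
}}

```text
t: 17.62
tcp_pos: [0.5504, -0.0694, 0.1282]
ee_rot: [-2.221, -2.221, -0.0]
ft_force: [-0.3, 0.6, 0.9]
grip_width: 0.0142
grasp_force: 58.7
```

{"api": "move_arm", "payload": {
  "steps": [
    [0,0,-1,0,0,0,0],
    [0,0,0,0,0,0,0],
    [0,0,0,0,0,0,0]
  ]
}}

```text
t: 17.87
tcp_pos: [0.5504, -0.0694, 0.1272]
ee_rot: [-2.221, -2.221, -0.0]
ft_force: [0.2, -1.0, 0.4]
grip_width: 0.0142
grasp_force: 58.7
```

{"api": "move_arm", "payload": {
  "steps": [
    [0,0,-1.5,0,0,0,0],
    [0,0,-1.5,0,0,0,0],
    [0,0,0,0,0,0,0]
  ]
}}

```text
t: 18.12
tcp_pos: [0.5503, -0.0694, 0.1239]
ee_rot: [-2.221, -2.221, 0.0]
ft_force: [-0.6, 0.3, -0.4]
grip_width: 0.0148
grasp_force: 58.7
```

{"api": "move_arm", "payload": {
  "steps": [
    [0,0,-1.5,0,0,0,0],
    [0,0,-1.5,0,0,0,0],
    [0,0,0,0,0,0,0]
  ]
}}

```text
t: 18.37
tcp_pos: [0.5503, -0.0694, 0.1209]
ee_rot: [-2.221, -2.221, 0.0]
ft_force: [-0.5, 0.2, 0.3]
grip_width: 0.0148
grasp_force: 58.7
```

{"api": "move_arm", "payload": {
  "steps": [
    [0,0,-2,0,0,0,0],
    [0,0,-2,0,0,0,0],
    [0,0,-2,0,0,0,0],
    [0,0,-2,0,0,0,0],
    [0,0,0,0,0,0,0],
    [0,0,0,0,0,0,0]
  ]
}}

```text
t: 18.87
tcp_pos: [0.5504, -0.0694, 0.1131]
ee_rot: [-2.221, -2.221, 0.0]
ft_force: [0.2, -0.5, -0.6]
grip_width: 0.0143
grasp_force: 58.7
```

{"api": "move_arm", "payload": {
  "steps": [
    [0,0,6,0,0,0,0],
    [0,0,10,0,0,0,0],
    [0,0,11,0,0,0,0],
    [0,0,0,0,0,0,0],
    [1,-18,0,0,0,0,0],
    [1.2,-18,0,0,0,0,0],
    [0,-5.9,0,0,0,0,0],
    [0,0,-4,0,0,0,0],
    [0,0,-1.5,0,0,0,0],
    [0,0,0,0,0,0,0]
  ]
}}

```text
t: 19.7
tcp_pos: [0.5523, -0.1105, 0.1342]
ee_rot: [-2.22, -2.221, 0.0]
ft_force: [-0.3, -0.1, -1.2]
grip_width: 0.0144
grasp_force: 58.7
```

{"api": "move_arm", "payload": {
  "steps": [
    [0,0,-0.7,0,0,0,0],
    [0,0,0,0,0,0,0],
    [0,0,-0.7,0,0,0,0],
    [0,0,0,0,0,0,0]
  ]
}}

```text
t: 20.03
tcp_pos: [0.5527, -0.111, 0.1334]
ee_rot: [2.221, 2.222, 0.0]
ft_force: [0.0, 0.6, -0.5]
grip_width: 0.0142
grasp_force: 58.7
```

{"api": "move_arm", "payload": {
  "steps": [
    [0,0,-0.5,0,0,0,0],
    [0,0,0,0,0,0,0],
    [0,0,0,0,0,0,0]
  ]
}}

```text
t: 20.28
tcp_pos: [0.5526, -0.1113, 0.1329]
ee_rot: [2.221, 2.221, -0.0]
ft_force: [-0.6, 0.4, 0.1]
grip_width: 0.0146
grasp_force: 58.7
```

{"api": "move_arm", "payload": {
  "steps": [
    [0,0,-0.5,0,0,0,0],
    [0,0,0,0,0,0,0],
    [0,0,0,0,0,0,0]
  ]
}}

```text
t: 20.53
tcp_pos: [0.5527, -0.1114, 0.1324]
ee_rot: [2.222, 2.221, 0.0]
ft_force: [1.2, 0.4, -0.0]
grip_width: 0.0146
grasp_force: 58.7
```

{"api": "move_arm", "payload": {
  "steps": [
    [0,0,-0.4,0,0,0,0],
    [0,0,0,0,0,0,0],
    [0,0,0,0,0,0,0]
  ]
}}

```text
t: 20.78
tcp_pos: [0.5527, -0.1113, 0.132]
ee_rot: [2.221, 2.221, 0.0]
ft_force: [-0.3, 0.5, -1.2]
grip_width: 0.0147
grasp_force: 58.7
```

{"api": "move_arm", "payload": {
  "steps": [
    [0,0,-0.3,0,0,0,0],
    [0,0,0,0,0,0,0],
    [0,0,0,0,0,0,0]
  ]
}}

```text
t: 21.03
tcp_pos: [0.5527, -0.1114, 0.1319]
ee_rot: [2.221, 2.221, 0.0]
ft_force: [0.4, -1.0, 0.6]
grip_width: 0.0146
grasp_force: 58.9
```

Contact is near; z lags the command by 0.2 mm.

{"api": "move_arm", "payload": {
  "steps": [
    [0,0,-0.3,0,0,0,0],
    [0,0,0,0,0,0,0],
    [0,0,0,0,0,0,0]
  ]
}}

```text
t: 21.28
tcp_pos: [0.5528, -0.1114, 0.1318]
ee_rot: [2.221, 2.221, 0.0]
ft_force: [-1.4, -0.2, 4.2]
grip_width: 0.0147
grasp_force: 59.2
```

{"api": "move_arm", "payload": {
  "steps": [
    [0,0,-0.3,0,0,0,0],
    [0,0,0,0,0,0,0],
    [0,0,0,0,0,0,0]
  ]
}}

```text
t: 21.53
tcp_pos: [0.5529, -0.1115, 0.1317]
ee_rot: [2.221, 2.221, 0.0]
ft_force: [-0.8, 0.1, 6.3]
grip_width: 0.0145
grasp_force: 59.5
```

Refused at 6 N, standing on the plate. Now back to hole16.

{"api": "move_arm", "payload": {
  "steps": [
    [0,0,2,0,0,0,0],
    [0,0,7,0,0,0,0],
    [-1,18,0,0,0,0,0],
    [-1.2,18,0,0,0,0,0],
    [0,5.9,0,0,0,0,0],
    [0,0,0,0,0,0,0],
    [0,0,0,0,0,0,0],
    [0,0,-3,0,0,0,0],
    [0,0,-2,0,0,0,0],
    [0,0,0,0,0,0,0]
  ]
}}

```text
t: 22.37
tcp_pos: [0.5502, -0.07, 0.1344]
ee_rot: [-2.222, -2.22, 0.001]
ft_force: [-0.1, -0.5, -0.7]
grip_width: 0.0148
grasp_force: 59.0
```

{"api": "move_arm", "payload": {
  "steps": [
    [0,0,-1,0,0,0,0],
    [0,0,-1,0,0,0,0],
    [0,0,-1,0,0,0,0],
    [0,0,0,0,0,0,0],
    [0,0,0,0,0,0,0]
  ]
}}

```text
t: 22.78
tcp_pos: [0.5504, -0.0695, 0.1321]
ee_rot: [2.221, 2.221, 0.0]
ft_force: [-0.4, 0.7, -0.2]
grip_width: 0.0144
grasp_force: 59.0
```

{"api": "move_arm", "payload": {
  "steps": [
    [0,0,-0.7,0,0,0,0],
    [0,0,0,0,0,0,0],
    [0,0,-0.7,0,0,0,0],
    [0,0,0,0,0,0,0]
  ]
}}

```text
t: 23.12
tcp_pos: [0.5504, -0.0694, 0.1306]
ee_rot: [-2.221, -2.221, 0.0]
ft_force: [-0.3, 0.9, -0.4]
grip_width: 0.0148
grasp_force: 59.0
```

{"api": "move_arm", "payload": {
  "steps": [
    [0,0,-1,0,0,0,0],
    [0,0,-1,0,0,0,0],
    [0,0,0,0,0,0,0]
  ]
}}

```text
t: 23.37
tcp_pos: [0.5503, -0.0694, 0.1285]
ee_rot: [-2.221, -2.221, 0.0]
ft_force: [1.0, -0.0, -0.8]
grip_width: 0.0147
grasp_force: 59.0
```

{"api": "move_arm", "payload": {
  "steps": [
    [0,0,-1.5,0,0,0,0],
    [0,0,-1.5,0,0,0,0],
    [0,0,0,0,0,0,0]
  ]
}}

```text
t: 23.62
tcp_pos: [0.5503, -0.0694, 0.1253]
ee_rot: [-2.221, -2.221, 0.0]
ft_force: [0.0, 0.4, -0.9]
grip_width: 0.0145
grasp_force: 59.0
```

{"api": "move_arm", "payload": {
  "steps": [
    [0,0,-2,0,0,0,0],
    [0,0,-2,0,0,0,0],
    [0,0,-2,0,0,0,0],
    [0,0,-2,0,0,0,0],
    [0,0,-2,0,0,0,0],
    [0,0,-2,0,0,0,0],
    [0,0,0,0,0,0,0]
  ]
}}

```text
t: 24.2
tcp_pos: [0.5502, -0.0694, 0.1132]
ee_rot: [-2.221, -2.221, 0.0]
ft_force: [-0.5, 0.5, 1.0]
grip_width: 0.0149
grasp_force: 59.0
```

{"api": "move_arm", "payload": {
  "steps": [
    [0,0,-3,0,0,0,0],
    [0,0,-3,0,0,0,0],
    [0,0,-3,0,0,0,0],
    [0,0,-3,0,0,0,0],
    [0,0,-3,0,0,0,0],
    [0,0,-3,0,0,0,0],
    [0,0,-3,0,0,0,0],
    [0,0,-3,0,0,0,0],
    [0,0,-3,0,0,0,0],
    [0,0,0,0,0,0,0]
  ]
}}

```text
t: 25.03
tcp_pos: [0.5501, -0.0693, 0.0859]
ee_rot: [-2.221, -2.221, 0.001]
ft_force: [-0.6, 1.0, -0.7]
grip_width: 0.0145
grasp_force: 59.0
```

{"api": "move_arm", "payload": {
  "steps": [
    [0,0,-3,0,0,0,0],
    [0,0,-2,0,0,0,0],
    [0,0,-1,0,0,0,0],
    [0,0,0,0,0,0,0],
    [0,0,-0.7,0,0,0,0],
    [0,0,0,0,0,0,0]
  ]
}}

```text
t: 25.53
tcp_pos: [0.5505, -0.0695, 0.08]
ee_rot: [2.221, 2.221, 0.0]
ft_force: [-0.4, -0.4, -0.9]
grip_width: 0.0144
grasp_force: 59.0
```

{"api": "move_arm", "payload": {
  "steps": [
    [0,0,-0.5,0,0,0,0],
    [0,0,0,0,0,0,0],
    [0,0,-0.4,0,0,0,0],
    [0,0,0,0,0,0,0],
    [0,0,0,0,0,0,0]
  ]
}}

```text
t: 25.95
tcp_pos: [0.5505, -0.0695, 0.0792]
ee_rot: [2.221, 2.221, 0.0]
ft_force: [0.1, -0.0, 0.3]
grip_width: 0.0143
grasp_force: 59.0
```

{"api": "move_arm", "payload": {
  "steps": [
    [0,0,-0.4,0,0,0,0],
    [0,0,0,0,0,0,0],
    [0,0,0,0,0,0,0]
  ]
}}

```text
t: 26.2
tcp_pos: [0.5505, -0.0694, 0.0787]
ee_rot: [2.221, 2.221, 0.0]
ft_force: [0.8, -0.8, -0.5]
grip_width: 0.0149
grasp_force: 59.0
```

{"api": "move_arm", "payload": {
  "steps": [
    [0,0,-0.4,0,0,0,0],
    [0,0,0,0,0,0,0],
    [0,0,-0.3,0,0,0,0],
    [0,0,0,0,0,0,0],
    [0,0,0,0,0,0,0]
  ]
}}

```text
t: 26.62
tcp_pos: [0.5505, -0.0694, 0.078]
ee_rot: [2.221, 2.221, 0.0]
ft_force: [0.0, 0.3, -0.9]
grip_width: 0.0147
grasp_force: 59.0
```

{"api": "move_arm", "payload": {
  "steps": [
    [0,0,0,0,0,0,18],
    [0,0,0,0,0,0,25],
    [0,0,0,0,0,0,35],
    [0,0,0,0,0,0,50],
    [0,0,0,0,0,0,60],
    [0,0,0,0,0,0,60],
    [0,0,0,0,0,0,60]
  ]
}}

```text
t: 27.2
tcp_pos: [0.5505, -0.0695, 0.0781]
ee_rot: [2.221, 2.221, 0.0]
ft_force: [-0.1, -0.2, -0.5]
grip_width: 0.0599
grasp_force: 0.0
```

{"api": "move_arm", "payload": {
  "steps": [
    [0,0,15,0,0,0,60],
    [0,0,30,0,0,0,60],
    [0,0,35,0,0,0,60],
    [0,0,35,0,0,0,60],
    [0,0,35,0,0,0,60],
    [0,-40,0,0,0,0,60],
    [0,-40,0,0,0,0,60],
    [-10,-40,0,0,0,0,60],
    [-10,-40,0,0,0,0,60],
    [0,0,0,0,0,0,60]
  ]
}}

```text
t: 28.03
tcp_pos: [0.5287, -0.2357, 0.2275]
ee_rot: [2.227, 2.215, -0.003]
ft_force: [-0.4, 0.0, 0.4]
grip_width: 0.06
grasp_force: 0.0
```

```bash
python3 - <<'E'
from h import *
s=r.read_camera("side");t=r.read_camera("top"); st=r.get_state(); print(st["t"],st["tcp_pos"],st["ft_force"])
a=cv2.resize(s[140:280,180:285],(420,560),interpolation=3); b=cv2.resize(t[160:215,125:310],(740//2,110),interpolation=3)
c=np.zeros((560,800,3),np.uint8); c[:,:420]=a; c[:110,425:795]=b
d=cv2.resize(t[165:210,230:305],(370,222),interpolation=3); c[130:352,425:795]=d
cv2.imwrite("pics/end.png",c[:,:,::-1])
E
```

```text
28.1333 [ 0.52988463 -0.23089396  0.2277732 ] [-0.55323306 -0.0788544   0.26913624]
```

View pics/end.png

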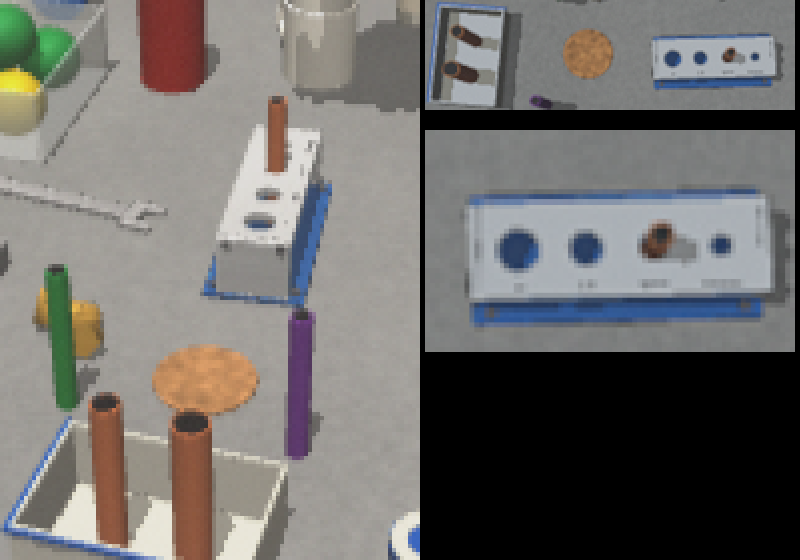

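The picture shows the pipe standing upright in the third hole (side pixel about (249,176)). The other two offcuts are still in the tub and the bystanders are undisturbed.

```bash
python3 -c "
from cell import r
print(r.finish_job())"
```

```text
the job is handed in; nothing more can be done
None
```

The coaster offcut is the 16 mm one: it passed the 26, 21 and 17 mm holes, the 13 mm hole refused it at about 6 N, and it now stands released on the base in hole16; the job is handed in at about 28 s, no verdict shown.

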